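# Stow the grater and pestle on the sloping kitchen stand

### The job

Put the washed tools away on the sloping wooden stand. First hang the grater on the two brass pins through its two holes, teeth and handle facing out, plate flat against the board; then press the pestle down across the grater's foot into its two cradles until both spring clips snap over its ends. Let go of everything, and leave the bowl, jug, tongs and strainer where they are.

Things in the scene. Friction and masses are not known exactly. Their poses are not given: they have to be found in the camera images.
- panel: Sloping board of the fixed wooden stand, 200 x 260 x 14 mm, 30 deg from level, lower edge away from the robot. Origin: centre of its upper face, about 78 mm above the counter. Axes: x up the slope, y level along the board, z square out of the face, leaning 30 deg from vertical away from the robot (left = +y, as seen facing the board). The stand's place and yaw vary.
- pin_left (a point): Foot, on the board's face, of the left brass pin (x 66, y +34 mm on the board). Pin: diameter 8 mm, 20 mm long along the board's z, coned over its last 5 mm to 4 mm. Axes as the board's.
- pin_right (a point): Foot of the right brass pin (x 66, y -34 mm on the board), same pin. Axes as the board's.
- seat (a point): Where the pestle's centre must come to lie, its length along the board's y: x -65, y 0, z 38 mm on the board. Two 60 deg V cradles, each 16 mm wide, at y +75 and -75 mm, carry the pestle's heads and centre it if within 12 mm in x. The pestle goes in along -z of the board. Axes as the board's.
- clip_left (a joint): Steel spring clip at the seat's left end: upright leaf, hinged at the board, 70 mm tall, with a round nose (radius 5 mm) 59 mm above the board that overhangs the seated pestle's end by 4 mm. Radians, 0 at rest, to 0.25 spread outward; about 0.08 lets the pestle pass (4 to 5 N on each nose).
- clip_right (a joint): The same clip, mirrored, at the right end (-y). Pressing the pestle in past both noses takes about 5 to 15 N in all; it snaps when its centre is some 10 mm from the seat.
- grater_grip (a point): Centre of the orange handle bar of the flat steel grater (0.22 kg). Bar 66 (y) x 16 (x) x 16 mm high, its centre 28 mm above the plate's underside, on two posts, open beneath. Plate 170 (x) x 100 (y) x 4 mm; its centre is 15 mm to -x. x points to the plate's edge with the holes, z out of the handle's side. It lies flat, handle up, left or right of the stand.
- hole_left (a point): Centre, on the underside, of the plate's left hole, 14 mm in diameter through the 4 mm plate: 51 mm to +x, 34 mm to +y and 28 mm below the handle's centre. It belongs on the left pin.
- hole_right (a point): The right hole: 51 mm to +x, 34 mm to -y and 28 mm below the handle's centre. It belongs on the right pin.
- pestle_center (a point): Centre of the double-ended wooden pestle (about 0.2 kg), 190 mm long along its x, both ends alike: heads 40 mm in diameter and 45 mm long, their ends chamfered (20 mm end face, chamfer 8 mm along the length); shaft between them 28 mm in diameter and 100 mm long. It lies on its heads on the counter, centre 20 mm up; it can roll.
- bowl_center (a point): Middle of the upturned olive-green melamine bowl, 140 mm across, 62 mm high. Leave alone.
- jug_center (a point): Middle of the glass measuring jug, 100 mm across, 110 mm high, handle to its +y. Leave alone.
- tongs_center (a point): Middle of the stainless tongs lying flat, about 210 mm along x, 13 mm high. Leave alone.
- strainer_center (a point): Middle of the collapsed red silicone strainer, 150 mm across, 26 mm high, with two white grips along y. Leave alone.
Mind the look-alikes: they are no part of the job. There is more than one size of the part that bears pestle_center; the job needs the largest. Of the things that look like the part that bears grater_grip, take the one that is farthest to the robot's left at the start.

How it is judged:
By the outcome, as a careful person would: the job done as asked, in the order asked, and still so for the second after the job is handed in, with the robot touching nothing.
It also fails if it takes over 64 s, if anything falls off the work surface, if the arm or the gripper's body presses on something with over 40 N, if the wrist force passes 120 N, or if a joint passes its speed limit or range.

### The arm

A 6-joint arm with a two-finger parallel gripper is mounted at the origin on the work surface. World frame = base frame: x ahead of the robot, y to its left, z up, the work surface at z = 0. Lengths are in m, angles in rad, forces in N, time in s.
With the tool pointing down it reaches from about 0.25 to 0.725 m from the base axis. Payload 4 kg.
Tool frame: the origin (TCP) lies on the centre line of the jaws, within the pads' length; the fingertips stand 22 mm ahead of it and the grasp point (between the pads) lies 3 mm ahead of it; z points along the fingers, y is the line along which they close (so a half turn about z gives the same grasp; the last joint's range is limited). The gripper opens to 85 mm and grips with 20 to 120 N. Pads are 22 mm wide; open, the fingers measure 114 mm over their backs; the gripper's body (76 mm by 85 mm) begins 54 mm behind the grasp point. The pads swing forward as they close: fully open they stand 13 mm farther back than shut.
Start: joints at [-1.116, 0.241, 0.005, 1.335, 0, 1.571], TCP at [0.22, -0.449, 0.253] pointing down, gripper open.
Joint ranges: [-2.72, 2.72], [-1.05, 1.87], [-1.09, 1.28], [-1.99, 2.15], [-1.42, 1.44], [-3.14, 3.14]. Speed limits (rad/s): [2.79, 2.79, 3.14, 3.14, 3.14, 3.14].

### API

Orientations are given as a unit quaternion [x, y, z, w].
In Python, from workcell import bot gives the robot as it stands.
- The arm moves only by the shell command python3 -m inch 'ROWS'. ROWS is JSON, one flat list of numbers, 7 for each row, row after row: the shift along the world's x, y, z in mm, then the turn, a rotation vector about the world's x, y, z in rad, then the opening in per cent of the stroke, from 0 (shut) to 100 (fully open). A call has 1 to 8 rows; each row is the pose to reach, as a shift and turn from the pose commanded when the call began; what a row does not reach only later rows make up. A row lasts 1/12 s, in which the tool goes at most 41.7 mm and 7.16 degrees, less where a joint would pass 70% of its speed; a pose out of reach is approached as far as the arm can. A call with a gripper value outside its range is refused whole. The fingers move at their own pace and stop on an object; the grip force is fixed at half the most. Time passes only in rows, so rows that repeat a pose let the fingers close. It gives the time, the measured TCP pose, the force, the opening and the grip force at its end, in the units of the state.
- bot.get_obs(): the state, without advancing time (a new reading comes with each control period).
- bot.camera(name): name is "scene" or "top" or "wrist"; returns the picture (400x640x3 uint8, blue, green, red); there is no depth.
- bot.camera_info(name): a dict with "intrinsics" (3x3 intrinsics, pixels), "camera_from_world" (4x4, takes a point from world to camera coordinates); the wrist camera has in their place "hand_eye" (4x4, takes a point from camera to tool coordinates, whose origin is the TCP and whose axes are the flange's). Camera axes: x right, y down, z forward; pixel columns grow to the right and rows downward; lengths in m; the calibration is good to about 2 mm. A picture is of the moment at which its call begins: read the wrist's pose just before it. camera_info takes no time and is no camera call.
- bot.job_done(): hands the job in; it is judged then, once.
Trained networks look in the newest picture that a camera, given by its name, has taken for a name from the list of things; names that differ only in an ending like _2 or _b are one class to them, and where a whole thing is asked for, a point or a joint stands for the part that bears it (a point fixed in the world has none). Each returns a list of dicts, best first, with "confidence" (0 to 1); they miss things now and then, are a little off and sometimes report something else, mostly with a low value. They report only what shows in the picture. A call takes as long as a camera call. They do not tell look-alikes from the thing itself.
- bot.silhouettes(camera, target): "mask" (400x640 bool, what is visible of it) and "uv" ([column, row] in pixels, amid what is visible of it).
- bot.spot_point(camera, target): "uv" ([column, row] in pixels: a listed point, or the origin of a listed thing).
The state is a dict: "clock": time; "joint_pos": joint angles; "joint_vel": joint speeds; "tau": joint torques, N m; "eef_pos": TCP position; "tool_rot": TCP orientation; "ft_force": force on the tool from outside, world axes, zero at the start; "ft_torque": the same for the moment, N m; "grip_width": finger opening in m; "grasp_force": force on a finger pad.
Only numpy, scipy, OpenCV 4.12 (cv2) and the standard library are available. Lean on these libraries where they do the work, as an engineer would, in place of code of your own. Each camera call takes 0.05 s, during which the arm holds its last target. There are 200 camera calls.

## Working session

There is one attempt and no reset: what is moved stays moved. The work goes in short steps, Python scripts to look and compute and a shell command to move; the robot and the scene stay as the last step left them, time stands still between calls to the robot, and variables do not carry over. Pictures are saved under pics/ and viewed, at most 10 in all, crops included, and the job is handed in when it is done.

```bash
mkdir -p pics; ls; python3 - <<'E'
from workcell import bot
import cv2,numpy as np
np.set_printoptions(precision=4,suppress=True)
o=bot.get_obs();print(o['clock'],o['eef_pos'],o['tool_rot'],o['grip_width'])
for n in['scene','top']:
    cv2.imwrite(f'pics/{n}0.png',bot.camera(n))
    i=bot.camera_info(n);print(n,np.array(i['intrinsics']),np.array(i['camera_from_world']))
    for t in['grater_grip','hole_left','hole_right','pestle_center','pin_left','pin_right','seat','panel','bowl_center','jug_center','tongs_center','strainer_center']:
        print(t,[(np.round(d['uv'],1).tolist(),round(d['confidence'],2)) for d in bot.spot_point(n,t)])
print(bot.camera_info('wrist'))
E
```

```text
pics
0.0 [ 0.2194 -0.4487  0.2524] [ 0.9743  0.2254 -0.0002 -0.001 ] 0.08540908485799902
scene [[391.8719   0.     323.7102]
 [  0.     391.8719 201.5393]
 [  0.       0.       1.    ]] [[-0.8835  0.468  -0.0191  0.5581]
 [ 0.3065  0.5468 -0.7792 -0.0128]
 [-0.3542 -0.6943 -0.6265  1.3928]
 [ 0.      0.      0.      1.    ]]
grater_grip [([308.2, 182.1], 0.59), ([286.0, 135.6], 0.57)]
hole_left [([312.4, 173.6], 0.98), ([270.8, 143.3], 0.86)]
hole_right [([325.4, 181.8], 0.98), ([281.0, 134.9], 0.85)]
pestle_center [([431.6, 320.9], 0.87), ([492.6, 353.3], 0.65), ([445.4, 274.6], 0.63)]
pin_left [([352.4, 211.9], 0.7)]
pin_right [([356.9, 229.5], 0.65)]
seat [([311.5, 241.8], 0.58)]
panel [([334.6, 234.0], 0.74)]
bowl_center [([357.0, 371.9], 0.79), ([324.9, 182.0], 0.61)]
jug_center [([246.7, 194.8], 0.58)]
tongs_center [([276.5, 283.8], 0.62)]
strainer_center [([355.6, 165.0], 0.68), ([311.3, 239.3], 0.21)]
top [[462.6324   0.     312.4438]
 [  0.     462.6324 202.7343]
 [  0.       0.       1.    ]] [[-0.0075 -1.     -0.0066 -0.1119]
 [-0.9936  0.0082 -0.1124  0.5698]
 [ 0.1125  0
[... 331 characters left out ...]
.6, 240.5], 0.73), ([222.0, 258.4], 0.55)]
pin_left [([287.0, 216.0], 0.71)]
pin_right [([271.0, 210.3], 0.94)]
seat []
panel [([282.5, 194.0], 0.77)]
bowl_center [([185.6, 157.1], 0.6), ([397.9, 234.3], 0.55)]
jug_center [([277.8, 148.6], 0.71), ([369.5, 157.9], 0.65)]
tongs_center [([279.5, 147.6], 0.6)]
strainer_center [([381.8, 279.6], 0.86), ([274.2, 211.2], 0.17)]
{'intrinsics': array([[301.5843,   0.    , 324.3198],
       [  0.    , 301.5843, 196.4249],
       [  0.    ,   0.    ,   1.    ]]), 'hand_eye': array([[ 0.0007, -0.9556, -0.2948,  0.0754],
       [ 1.    ,  0.0003,  0.0012,  0.0009],
       [-0.001 , -0.2948,  0.9556, -0.1204],
       [ 0.    ,  0.    ,  0.    ,  1.    ]])}
```

View pics/top0.png

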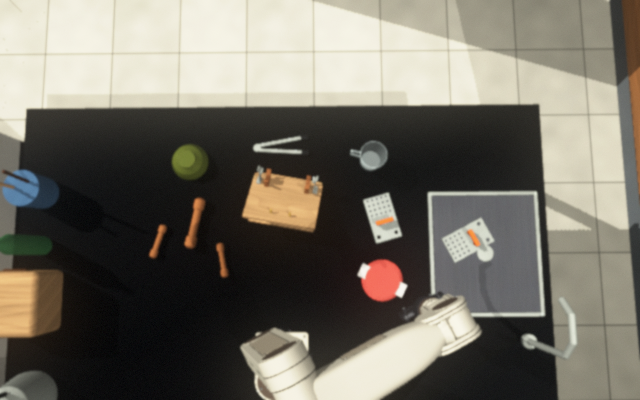

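View pics/scene0.png

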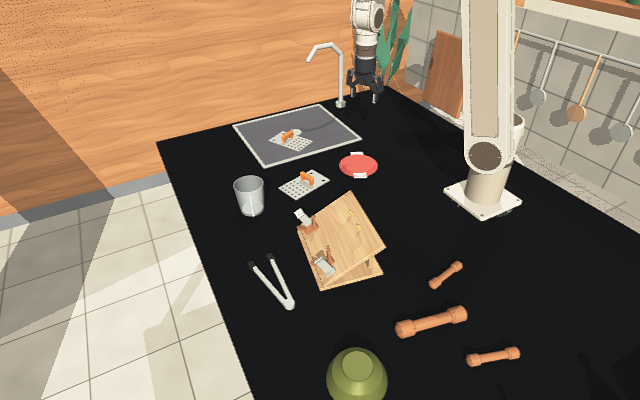

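The top view shows the stand at (283,200) with its clips away from the robot. The leftmost grater is at (383,220), with its holes toward the robot. The largest pestle is at (195,223), between two smaller ones. Next I'll work out positions.

```bash
cat > h.py <<'E'
from workcell import bot
import numpy as np, cv2
from scipy.spatial.transform import Rotation as R
from scipy.optimize import least_squares
np.set_printoptions(precision=4,suppress=True)
def cam(n,obs=None):
    i=bot.camera_info(n);K=np.array(i['intrinsics'])
    if n=='wrist':
        T=np.eye(4);T[:3,:3]=R.from_quat(obs['tool_rot']).as_matrix();T[:3,3]=obs['eef_pos']
        return K,np.linalg.inv(T@np.array(i['hand_eye']))
    return K,np.array(i['camera_from_world'])
def ray(c,uv):
    K,M=c;d=M[:3,:3].T@np.linalg.solve(K,[*uv,1]);return -M[:3,:3].T@M[:3,3],d
def atz(c,uv,z):
    o,d=ray(c,uv);return o+d*(z-o[2])/d[2]
def proj(c,P):
    K,M=c;q=(np.atleast_2d(P)@M[:3,:3].T+M[:3,3])@K.T;return q[:,:2]/q[:,2:]
def boardR(yaw): # yaw=0: upslope = -X world
    return (R.from_euler('z',yaw)*R.from_matrix(np.array([[-np.sqrt(.75),0,.5],[0,-1,0],[.5,0,np.sqrt(.75)]]).T.T)).as_matrix()
B0=np.column_stack([[-np.sqrt(.75),0,.5],[0,-1,0],[.5,0,np.sqrt(.75)]])
def boardR(yaw): return R.from_euler('z',yaw).as_matrix()@B0
BP={'pin_left':[.066,.034,0],'pin_right':[.066,-.034,0],'seat':[-.065,0,.038],'panel':[0,0,0]}
def fitboard(obs,z0=.078,freez=False): # obs: list (cam,name,uv,w)
    f=lambda p:np.concatenate([w*(proj(c,np.array([p[0],p[1],p[3]])+boardR(p[2])@np.array(BP[n]))[0]-uv) for c,n,uv,w in obs]+[[(p[3]-z0)/.002]])
    s=least_squares(f,[.55,.05,0,z0],loss='soft_l1');return s.x,s.fun
def tool_turn(Rt): # rotvec from current tool to target
    return (R.from_matrix(Rt)*R.from_quat(bot.get_obs()['tool_rot']).inv()).as_rotvec()
E
python3 - <<'E'
from h import *
t=cam('top');s=cam('scene')
for n,z,a,b in[('grip',.028,(383.4,221.8),(308.2,182.1)),('hl',.004,(395.1,231.8),(312.4,173.6)),('hr',.004,(379.2,237.2),(325.4,181.8)),('pestle',.02,(192,223.2),(431.6,320.9))]:
    print(n,atz(t,a,z),atz(s,b,z))
ob=[(t,'pin_left',(287,216),1),(t,'pin_right',(271,210.3),1),(t,'panel',(282.5,194),1),(s,'pin_left',(352.4,211.9),1),(s,'pin_right',(356.9,229.5),1),(s,'seat',(311.5,241.8),1),(s,'panel',(334.6,234),1)]
print(fitboard(ob))
for c in 'top','scene':
    bot.camera(c)
    for n in 'pestle_center','panel','grater_grip':
        for d in bot.silhouettes(c,n):
            m=d['mask'];pts=np.argwhere(m)[:,::-1].astype(np.float32)
            print(c,n,d['confidence'],d['uv'],m.sum(),cv2.boxPoints(cv2.minAreaRect(pts)).round(1).tolist())
            if n=='pestle_center':
                q=np.array([atz(cam(c),p,.02)[:2] for p in pts]);e,v=np.linalg.eigh(np.cov(q.T));print(q.mean(0),v[:,1],np.ptp(q@v[:,1]))
            if n=='grater_grip':
                q=np.array([atz(cam(c),p,.004)[:2] for p in pts]);e,v=np.linalg.eigh(np.cov(q.T));print(q.mean(0),v[:,1],np.ptp(q@v[:,1]),np.ptp(q@v[:,0]))
E
```

```text
grip [ 0.4959 -0.3793  0.028 ] [ 0.5089 -0.3526  0.028 ]
hl [ 0.4596 -0.4258  0.004 ] [ 0.4561 -0.4253  0.004 ]
hr [ 0.4399 -0.3656  0.004 ] [ 0.4376 -0.3526  0.004 ]
pestle [0.4969 0.3347 0.02  ] [0.4954 0.3211 0.02  ]
(array([ 0.5834, -0.012 , -0.1949,  0.0798]), array([ 2.2334, -2.1285, -0.5828,  0.0218,  1.0741,  3.5177, -1.7437,
        3.1955,  1.9039,  0.5135, -0.4774, -1.4881,  1.2878,  0.8479,
        0.8832]))
top pestle_center 0.79 [195.5, 220.3] 432 [[184.5, 246.10000610351562], [194.89999389648438, 196.5], [205.10000610351562, 198.6999969482422], [194.6999969482422, 248.1999969482422]]
[0.5004 0.3242] [-0.9817  0.1905] 0.1883869757269509
top pestle_center 0.75 [223.6, 259.0] 205 [[215.89999389648438, 243.5], [223.10000610351562, 242.3000030517578], [228.60000610351562, 275.6000061035156], [221.5, 276.79998779296875]]
[0.3604 0.2199] [-0.9829 -0.184 ] 0.1246005055575129
top pestle_center 0.61 [159.1, 240.0] 229 [[148.39999389648438, 255.8000030517578], [159.5, 222.5], [167.0, 225.0], [155.89999389648438, 258.29998779296875]]
[0.4346 0.4611] [-0.9532  0.3023] 0.12899408870
[... 2108 characters left out ...]
[[392.6000061035156, 321.8999938964844], [464.6000061035156, 302.8999938964844], [469.1000061035156, 319.8999938964844], [397.1000061035156, 338.79998779296875]]
scene grater_grip 0.72 [287.8, 142.1] 478 [[268.3999938964844, 140.60000610351562], [273.8999938964844, 125.0], [312.20001220703125, 138.5], [306.70001220703125, 154.10000610351562]]
[ 0.4264 -0.7022] [-0.4383  0.8988] 0.17444940038390466 0.1219445475145565
scene grater_grip 0.7 [304.5, 188.3] 780 [[277.29998779296875, 185.1999969482422], [317.29998779296875, 161.1999969482422], [328.70001220703125, 180.1999969482422], [288.70001220703125, 204.1999969482422]]
[ 0.5163 -0.3821] [-0.9412 -0.3378] 0.17861301645009653 0.1221980899923602
```

```bash
python3 -m inch '[40,9,-10,0,0,0.12,100, 80,18,-20,0,0,0.24,100, 120,28,-32,0,0,0.36,100, 160,37,-42,0,0,0.48,100, 200,46,-52,0,0,0.6,100, 240,56,-62,0,0,0.72,100, 275,64,-72,0,0,0.84,100, 284,67,-80,0,0,0.96,100]' && python3 -m inch '[0,0,0,0,0,0.12,100, 0,0,0,0,0,0.24,100, 0,0,0,0,0,0.36,100, 0,0,0,0,0,0.45,100, 0,0,0,0,0,0.45,100, 0,0,0,0,0,0.45,100]'
cat > look.py <<'E'
from h import *
import sys
o=bot.get_obs();c=cam('wrist',o);im=bot.camera('wrist');cv2.imwrite(f'pics/{sys.argv[1]}.png',im)
print(o['clock'],o['eef_pos'],R.from_quat(o['tool_rot']).as_matrix().round(3).tolist())
for a in sys.argv[2:]:
    n,z=a.split(':')
    for d in bot.spot_point('wrist',n): print(n,round(d['confidence'],2),np.round(d['uv'],1),atz(c,d['uv'],float(z)))
E
python3 look.py w1 grater_grip:.028 hole_left:.002 hole_right:.002
```

```text
clock: 2.37
eef_pos: [0.5091, -0.3799, 0.1715]
tool_rot: [0.756, 0.654, 0.001, 0.0]
ft_force: [-0.4, -0.4, -0.9]
grip_width: 0.0857
grasp_force: 0.0
clock: 2.87
eef_pos: [0.5036, -0.3822, 0.1732]
tool_rot: [0.597, 0.802, -0.0, -0.0]
ft_force: [-0.1, 1.4, 0.5]
grip_width: 0.0852
grasp_force: 0.0
2.8667 [ 0.5036 -0.3822  0.1732] [[-0.288, 0.958, -0.0], [0.958, 0.288, 0.0], [0.0, -0.0, -1.0]]
grater_grip 0.69 [319.3 192.1] [ 0.5006 -0.3869  0.028 ]
grater_grip 0.16 [597.4 227.4] [ 0.7642 -0.3442  0.028 ]
hole_left 0.84 [275.8 215.1] [ 0.4664 -0.431   0.002 ]
hole_right 0.85 [270.2 145.5] [ 0.444  -0.3632  0.002 ]
```

View pics/w1.png

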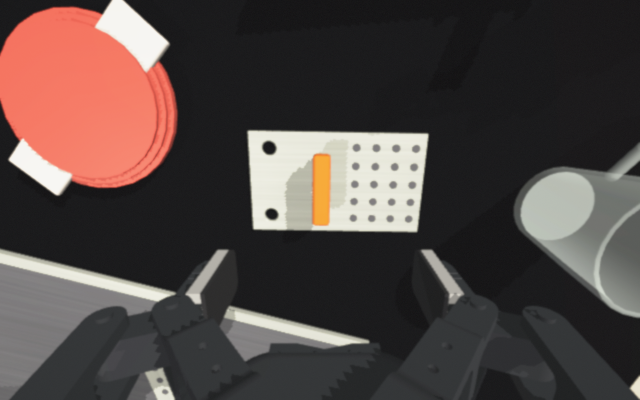

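The bar is at about (321,189), square to the jaws, and the holes are at (269,148) and (271,214). I'll refine with colour.

```bash
python3 - <<'E'
from h import *
im=cv2.imread('pics/w1.png');c=cam('wrist',bot.get_obs())
b,g,r=[im[...,i].astype(int) for i in range(3)]
m=((r>200)&(g>100)&(g<200)&(b<90));p=np.argwhere(m)[:,::-1].astype(np.float32);rc=cv2.minAreaRect(p);print(rc)
print('grip',atz(c,p.mean(0),.034))
d=((r<70)).astype(np.uint8)
for x,y in[(269,148),(271,214)]:
    q=np.argwhere(d[y-12:y+12,x-12:x+12])[:,::-1]+[x-12,y-12]; print(q.mean(0),len(q),atz(c,q.mean(0)+.0,.003))
h=[atz(c,u,.003) for u in((268.8,147.8),(271.2,213.9))];v=h[0]-h[1];print('yaw from holes',np.arctan2(v[1],v[0])*57.3,np.linalg.norm(v))
mid=(h[0]+h[1])/2;y=-v/np.linalg.norm(v);x=np.array([y[1],-y[0],0]);print(x,'grip from holes',mid-.051*x)
E
```

```text
((160.5164794921875, 141.84201049804688), (368.6346740722656, 153.21600341796875), 31.621456146240234)
grip [ 0.4441 -0.3694  0.034 ]
[268.708  147.4779] 113 [ 0.4431 -0.3655  0.003 ]
[271.3133 213.5904] 83 [ 0.4617 -0.4305  0.003 ]
yaw from holes 105.77921239640249 0.06773354076850582
[-0.9624 -0.2718  0.    ] grip from holes [ 0.5015 -0.3845  0.003 ]
```

```bash
python3 -m inch '[-2,-3,-30,0,0,-0.015,45, -2,-3,-65,0,0,-0.015,45, -2,-3,-95,0,0,-0.015,45, -2,-3,-115,0,0,-0.015,45, -2,-3,-130,0,0,-0.015,45, -2,-3,-142,0,0,-0.015,45, -2,-3,-142,0,0,-0.015,45]' && python3 -m inch '[0,0,0,0,0,0,0, 0,0,0,0,0,0,0, 0,0,0,0,0,0,0, 0,0,0,0,0,0,0, 0,0,0,0,0,0,0, 0,0,0,0,0,0,0, 0,0,0,0,0,0,0]'
```

```text
clock: 3.65
eef_pos: [0.5, -0.384, 0.0283]
tool_rot: [0.602, 0.798, 0.0, -0.003]
ft_force: [-0.9, 1.0, -0.6]
grip_width: 0.0384
grasp_force: 0.0
clock: 4.23
eef_pos: [0.5024, -0.3858, 0.0327]
tool_rot: [0.602, 0.799, -0.0, 0.001]
ft_force: [0.2, 1.0, 5.4]
grip_width: 0.0148
grasp_force: 61.0
```

```bash
python3 -m inch '[0,0,20,0,0,0,0, 0,0,55,0,0,0,0, 0,0,95,0,0,0,0, 0,0,135,0,0,-0.05,0, 5,15,170,0,0,-0.1,0, 15,40,200,0,0,-0.18,0, 25,70,230,0,0,-0.26,0, 35,100,255,0,0,-0.34,0]' && python3 -m inch '[8,35,15,0,0,-0.06,0, 18,70,25,0,0,-0.12,0, 30,105,40,0,0,-0.13,0, 38,135,48,0,0,-0.13,0, 43,160,52,0,0,-0.13,0, 43,166,52,0,0,-0.13,0, 43,166,52,0,0,-0.13,0]' && python3 look.py w2 pin_left:.111 pin_right:.111 panel:.078 seat:.07 hole_left:.3
```

```text
clock: 4.9
eef_pos: [0.5362, -0.2852, 0.2873]
tool_rot: [0.73, 0.683, -0.0, -0.0]
ft_force: [1.5, 0.3, -2.9]
grip_width: 0.0148
grasp_force: 60.1
clock: 5.48
eef_pos: [0.5795, -0.1174, 0.3374]
tool_rot: [0.77, 0.638, -0.0, -0.001]
ft_force: [0.9, 0.0, -3.2]
grip_width: 0.015
grasp_force: 60.1
5.4833 [ 0.5795 -0.1174  0.3374] [[0.186, 0.983, -0.001], [0.983, -0.186, 0.0], [0.0, -0.001, -1.0]]
pin_left 0.76 [253.2 111.6] [ 0.5149 -0.0384  0.111 ]
pin_right 0.7 [253.2 112.9] [ 0.5146 -0.0397  0.111 ]
pin_right 0.69 [249.8  39.2] [0.5298 0.0323 0.111 ]
panel 0.72 [372.7  74.4] [ 0.6556 -0.0231  0.078 ]
panel 0.62 [305.1  79.3] [ 0.5767 -0.0137  0.078 ]
panel 0.25 [250.8  39.5] [0.5247 0.0391 0.078 ]
seat 0.9 [371.6  78.2] [ 0.6551 -0.0266  0.07  ]
hole_left 0.65 [238.7 295.4] [ 0.522  -0.1446  0.3   ]
```

View pics/w2.png

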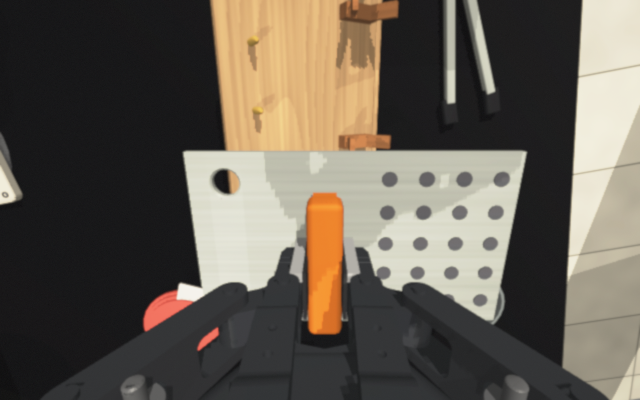

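```bash
python3 - <<'E'
from h import *
o=bot.get_obs();t=cam('top');s=cam('scene');w=cam('wrist',o)
ob=[(t,'pin_left',(287,216),.3),(t,'pin_right',(271,210.3),.3),(t,'panel',(282.5,194),.3),(s,'pin_left',(352.4,211.9),.3),(s,'pin_right',(356.9,229.5),.3),(s,'panel',(334.6,234),.3),
(w,'pin_left',(253.2,112),1),(w,'pin_right',(249.8,39.2),1),(w,'seat',(371.6,78.2),.6),(w,'panel',(305.1,79.3),.5)]
p,f=fitboard(ob);print(p,f.round(1))
print('wrist proj feet, tips, corner',[proj(w,p[[0,1,3]]+boardR(p[2])@np.array(a)).round(1)[0].tolist() for a in([.066,.034,0],[.066,.034,.02],[.066,-.034,0],[.066,-.034,.02],[.1,0,0],[-.1,-.0,0],[.066,-.034,0])])
i=bot.camera_info('wrist');H=np.linalg.inv(np.array(i['hand_eye']));W=(np.array(i['intrinsics']),H)
for n,q in[('hr top',[.034,-.051,.027]),('hr bot',[.034,-.051,.031]),('corner+x-y',[.05,-.07,.027]),('corner-x-y',[.05,.1,.027]),('bar end',[.033,0,-.005])]: print(n,proj(W,[q]))
print('hr from px at z=.027',atz(W,(227,181.5),.027),'corner',atz(W,(185,152),.027),atz(W,(526,151),.027))
im=cv2.imread('pics/w2.png');cv2.imwrite('pics/c2.png',cv2.resize(im[0:210,170:400],None,fx=2.6,fy=2.6,interpolation=cv2.INTER_CUBIC))
E
```

```text
[ 0.5792 -0.017  -0.2012  0.079 ] [ 1.1 -0.3  0.2  0.3  0.7  1.4 -0.4  0.6  0.7 -0.2  0.5 -0.1  0.3 -3.4
 -0.3  1.  -0.3  0.5  0.9 -0.5  0.5]
wrist proj feet, tips, corner [[253.5, 108.6], [259.4, 109.0], [249.5, 40.2], [255.5, 36.8], [218.6, 73.8], [373.9, 81.9], [249.5, 40.2]]
hr top [[222.181  186.9621]]
hr bot [[224.6663 184.9139]]
corner+x-y [[180.1951 155.4926]]
corner-x-y [[526.4191 155.6642]]
bar end [[322.6199 210.3214]]
hr from px at z=.027 [ 0.0369 -0.0483  0.027 ] corner [ 0.0517 -0.0674  0.027 ] [0.0523 0.0993 0.027 ]
```

View pics/c2.png

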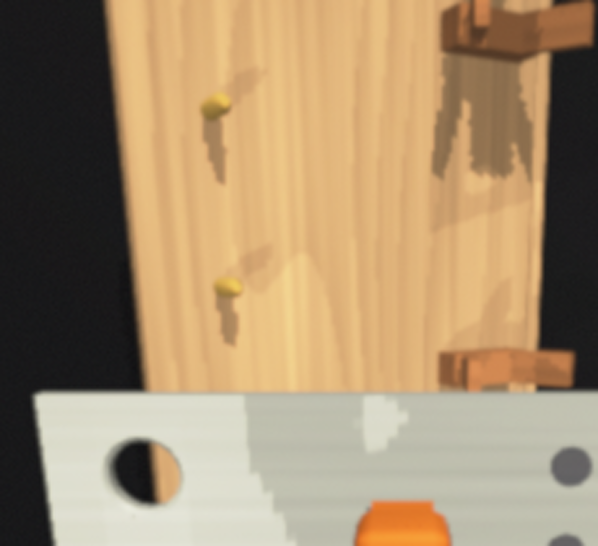

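The left pin's foot is at (253,111.5) and its tip at (262.5,110.5). The right pin's foot is at (248,42) and its tip at (258.5,38). Hole_right is at (227,181.5). I'll refit the board and the in-hand grater with these.

```bash
python3 - <<'E'
from h import *
o=bot.get_obs();t=cam('top');s=cam('scene');w=cam('wrist',o)
BP.update(tl=[.066,.034,.02],tr=[.066,-.034,.02])
ob=[(t,'pin_left',(287,216),.2),(t,'pin_right',(271,210.3),.2),(t,'panel',(282.5,194),.2),(s,'pin_left',(352.4,211.9),.2),(s,'pin_right',(356.9,229.5),.2),(s,'panel',(334.6,234),.2),
(w,'pin_left',(253.2,111.5),1),(w,'pin_right',(248.6,42),1),(w,'tl',(262,110.4),1),(w,'tr',(258,38),1)]
p,f=fitboard(ob);print(p,f.round(1))
for e in(.1,-.1): print('edge',e,proj(w,[p[[0,1,3]]+boardR(p[2])@np.array([e,y,0]) for y in(-.08,.07)]).round(1).tolist())
i=bot.camera_info('wrist');W=(np.array(i['intrinsics']),np.linalg.inv(np.array(i['hand_eye'])))
G=[([.034,-.051,.027],(227,181.5)),([.05,-.07,.027],(184.5,151.5)),([.05,.1,.027],(526,151))]
def r(q):
    c,sn=np.cos(q[3]),np.sin(q[3]);M=np.array([[c,-sn,0],[sn,c,0],[0,0,1]])
    return np.concatenate([proj(W,[M@np.array(a)+q[:3]])[0]-u for a,u in G]+[[q[2]/.001-1,q[1]/.002]])
q=least_squares(r,np.zeros(4));print('grater shift in tool x,y,z,yaw',q.x,q.fun.round(1))
np.save('board.npy',p);np.save('grip.npy',q.x)
E
```

```text
[ 0.58   -0.0181 -0.1887  0.0787] [ 0.8 -0.2  0.2  0.2  0.6  0.9 -0.4  0.4  0.4 -0.2  0.3 -0.1  1.8 -1.3
  1.7 -0.  -1.1  0.1 -1.7  0.5  0.3]
edge 0.1 [[210.9, -15.6], [226.8, 145.2]]
edge -0.1 [[377.6, 13.7], [372.4, 135.1]]
grater shift in tool x,y,z,yaw [ 0.0019  0.0014  0.0025 -0.0005] [-1.   0.7  0.2 -0.5  0.6  0.   1.5  0.7]
```

```bash
cat > tgt.py <<'E'
from h import *
import sys
p=np.load('board.npy');g=np.load('grip.npy');Rb=boardR(p[2]);Rt=np.column_stack([-Rb[:,1],-Rb[:,0],-Rb[:,2]])
o=bot.get_obs();gt=np.array([g[0],g[1],.003+g[2]])
Rt2=Rt@R.from_rotvec([0,0,-g[3]]).as_matrix()
for h in map(float,sys.argv[2:]):
    b=[.015,0,.028+h] if sys.argv[1]=='g' else [-.065,0,.038+h]
    C=p[[0,1,3]]+Rb@np.array(b)-Rt2@gt
    print(h,'TCP',C,'shift mm',(C-o['eef_pos'])*1000,'turn',tool_turn(Rt2))
print('z_b',Rb[:,2],'x_b',Rb[:,0],'y_b',Rb[:,1],'joints',o['joint_pos'])
d=o['eef_pos']+R.from_quat(o['tool_rot']).as_matrix()@gt-p[[0,1,3]];print('grip point now in board mm',Rb.T@d*1000)
E
python3 tgt.py g .12 .07 0
```

```text
0.12 TCP [ 0.6411 -0.0316  0.2198] shift mm [  62.0774   89.4238 -117.6228] turn [0.0993 0.513  0.004 ]
0.07 TCP [ 0.6166 -0.0269  0.1765] shift mm [  37.521    94.1122 -160.924 ] turn [0.0993 0.513  0.004 ]
0.0 TCP [ 0.5822 -0.0204  0.1159] shift mm [   3.142   100.676  -221.5458] turn [0.0993 0.513  0.004 ]
z_b [ 0.4911 -0.0938  0.866 ] x_b [-0.8507  0.1624  0.5   ] y_b [-0.1875 -0.9823  0.    ] joints [-0.206   0.421   0.4757  1.6265 -0.0003  1.5581]
grip point now in board mm [109.5259  99.486  229.1753]
```

```bash
python3 -m inch '[15,20,-5,0.02,0.10,0,0, 30,45,-15,0.04,0.2,0,0, 45,65,-35,0.06,0.3,0,0, 55,80,-60,0.08,0.4,0,0, 60,88,-90,0.095,0.49,0.004,0, 60,90,-118,0.0993,0.513,0.004,0, 48,93,-145,0.0993,0.513,0.004,0, 38,94,-161,0.0993,0.513,0.004,0]' && python3 -m inch '[0,0,0,0,0,0,0, 0,0,0,0,0,0,0, 0,0,0,0,0,0,0]' && python3 tgt.py g .07 .025 .015 0
python3 - <<'E'
from h import *
cv2.imwrite('pics/s3.png',cv2.resize(bot.camera('scene')[150:310,250:450],None,fx=4,fy=3.75,interpolation=cv2.INTER_CUBIC))
E
```

```text
clock: 6.45
eef_pos: [0.6185, -0.0263, 0.1688]
tool_rot: [0.743, 0.615, -0.167, -0.202]
ft_force: [-0.2, 0.0, -2.8]
grip_width: 0.0148
grasp_force: 62.1
clock: 6.7
eef_pos: [0.6184, -0.0264, 0.1792]
tool_rot: [0.745, 0.616, -0.163, -0.198]
ft_force: [-0.5, -0.8, -2.1]
grip_width: 0.0148
grasp_force: 62.2
0.07 TCP [ 0.6166 -0.0269  0.1765] shift mm [-1.8509 -0.4966 -2.6827] turn [-0.0008  0.0056 -0.0006]
0.025 TCP [ 0.5945 -0.0227  0.1375] shift mm [-23.9517   3.723  -41.6539] turn [-0.0008  0.0056 -0.0006]
0.015 TCP [ 0.5896 -0.0218  0.1289] shift mm [-28.863    4.6607 -50.3141] turn [-0.0008  0.0056 -0.0006]
0.0 TCP [ 0.5822 -0.0204  0.1159] shift mm [-36.2299   6.0672 -63.3045] turn [-0.0008  0.0056 -0.0006]
z_b [ 0.4911 -0.0938  0.866 ] x_b [-0.8507  0.1624  0.5   ] y_b [-0.1875 -0.9823  0.    ] joints [-0.07    1.0024  0.9965  2.08    0.06    1.673 ]
grip point now in board mm [ 14.8209  -0.844  101.1956]
```

View pics/s3.png

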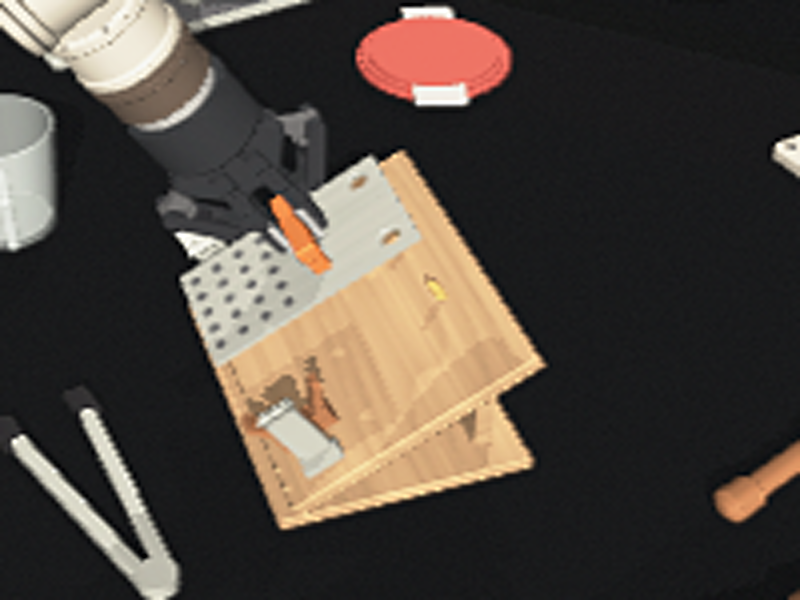

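```bash
python3 -m inch '[-6,1,-10,0,0.006,0,0, -13,2,-22,0,0.006,0,0, -19,3,-33,0,0.006,0,0, -23,3.5,-40,0,0.006,0,0, -23,3.5,-40,0,0.006,0,0, -23,3.5,-40,0,0.006,0,0, -23,3.5,-40,0,0.006,0,0]' && python3 tgt.py g .02 .01 0
python3 - <<'E'
from h import *
im=bot.camera('wrist');cv2.imwrite('pics/w4.png',im);w=cam('wrist',bot.get_obs())
p=np.load('board.npy')
print([proj(w,p[[0,1,3]]+boardR(p[2])@np.array(a)).round(1)[0].tolist() for a in([.066,.034,.02],[.066,-.034,.02])])
E
```

```text
clock: 7.33
eef_pos: [0.5959, -0.0223, 0.1392]
tool_rot: [0.744, 0.616, -0.165, -0.199]
ft_force: [-0.0, 0.1, -1.4]
grip_width: 0.015
grasp_force: 62.2
0.02 TCP [ 0.592  -0.0223  0.1332] shift mm [-3.8825  0.0909 -6.0602] turn [-0.0008  0.0002 -0.0016]
0.01 TCP [ 0.5871 -0.0213  0.1245] shift mm [ -8.7937   1.0286 -14.7205] turn [-0.0008  0.0002 -0.0016]
0.0 TCP [ 0.5822 -0.0204  0.1159] shift mm [-13.705    1.9662 -23.3807] turn [-0.0008  0.0002 -0.0016]
z_b [ 0.4911 -0.0938  0.866 ] x_b [-0.8507  0.1624  0.5   ] y_b [-0.1875 -0.9823  0.    ] joints [-0.0663  0.9431  0.7704  1.9184  0.061   1.6756]
grip point now in board mm [14.7158 -0.6406 55.1635]
[[241.6, 285.7], [231.8, 178.1]]
```

View pics/w4.png

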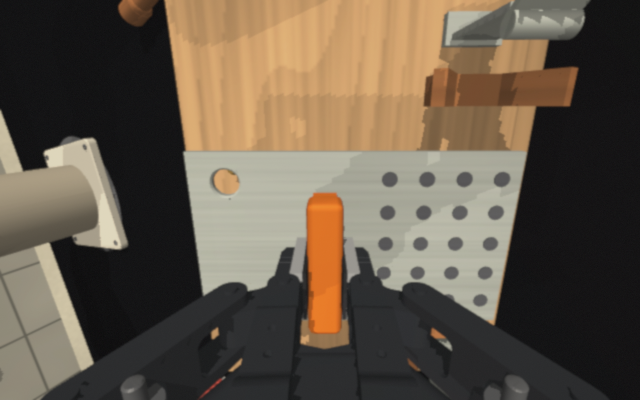

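```bash
python3 - <<'E'
import cv2
im=cv2.imread('pics/w4.png');cv2.imwrite('pics/c4.png',cv2.resize(im[160:205,200:255],None,fx=12,fy=12,interpolation=cv2.INTER_CUBIC))
E
```

```text
(no output)
```

View pics/c4.png

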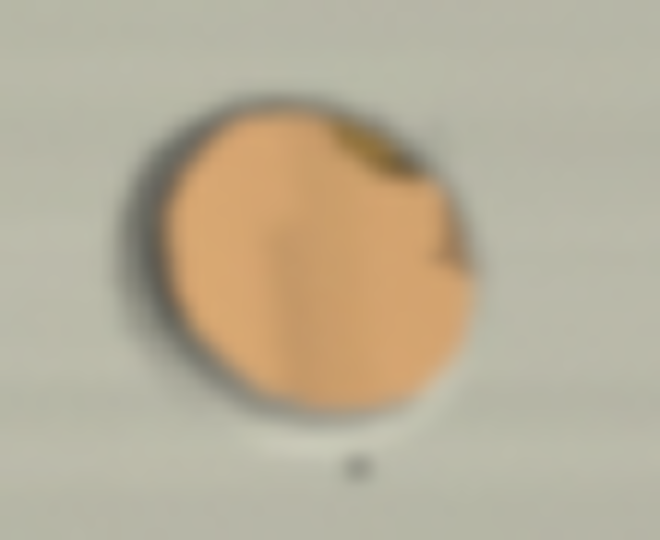

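The right pin's tip shows only at the hole's upper-right rim, at about (232,171), so the plate must shift along tool x. I'll work out by how much.

```bash
python3 - <<'E'
from h import *
i=bot.camera_info('wrist');W=(np.array(i['intrinsics']),np.linalg.inv(np.array(i['hand_eye'])))
for z in(.0407,.046):
    P=atz(W,(232.1,170.8),z);d=P-np.array([.0359,-.0496,z]);print(P,'need tool shift mm',d*1e3)
    print('world mm',R.from_quat(bot.get_obs()['tool_rot']).as_matrix()@(d*1e3))
E
```

```text
[ 0.0393 -0.0496  0.0407] need tool shift mm [3.3509 0.0493 0.    ]
world mm [ 0.6662  3.2843 -0.0228]
[ 0.0381 -0.0512  0.046 ] need tool shift mm [ 2.1891 -1.5977 -0.    ]
world mm [-0.9512  2.408   0.8007]
```

```bash
python3 -m inch '[-1,2,-1.5,0,0,0,0, -1.5,3.3,-2.5,0,0,0,0, -1.5,3.3,-2.5,0,0,0,0, -1.5,3.3,-2.5,0,0,0,0]' && python3 tgt.py g 0|tail -1
python3 - <<'E'
from h import *
im=bot.camera('wrist');cv2.imwrite('pics/c5.png',cv2.resize(im[160:205,200:255],None,fx=12,fy=12,interpolation=cv2.INTER_CUBIC))
E
```

```text
clock: 7.72
eef_pos: [0.593, -0.0186, 0.1344]
tool_rot: [0.743, 0.616, -0.167, -0.201]
ft_force: [-0.9, 0.2, -2.6]
grip_width: 0.0151
grasp_force: 62.2
grip point now in board mm [15.387  -3.765  49.1483]
```

View pics/c5.png

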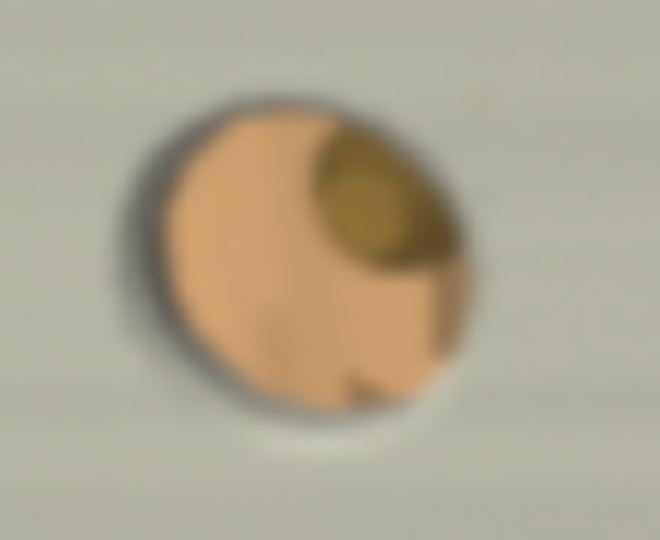

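```bash
python3 - <<'E'
from h import *
i=bot.camera_info('wrist');W=(np.array(i['intrinsics']),np.linalg.inv(np.array(i['hand_eye'])))
print('hole centre seen, upper/lower rim',atz(W,(227,181.7),.0295))
for z in(.0346,.038):
    P=atz(W,(230.8,177.1),z);d=P-np.array([.0359,-.0496,z]);print(P,'need tool shift mm',d*1e3,'world',R.from_quat(bot.get_obs()['tool_rot']).as_matrix()@(d*1e3))
E
```

```text
hole centre seen, upper/lower rim [ 0.036  -0.0492  0.0295]
[ 0.0372 -0.0486  0.0346] need tool shift mm [ 1.2921  0.9509 -0.    ] world [ 1.047   1.1169 -0.4797]
[ 0.0364 -0.0497  0.038 ] need tool shift mm [ 0.4725 -0.1274  0.    ] world [-0.0202  0.4847  0.0642]
```

```bash
python3 -m inch '[-1,1,-2.5,0,0,0,0, -2.5,1.5,-5,0,0,0,0, -4,1.7,-8,0,0,0,0, -4.5,1.8,-9,0,0,0,0, -4.5,1.8,-9,0,0,0,0, -4.5,1.8,-9,0,0,0,0]' && python3 tgt.py g 0|tail -1
```

```text
clock: 8.27
eef_pos: [0.5883, -0.017, 0.1254]
tool_rot: [0.743, 0.616, -0.167, -0.201]
ft_force: [0.5, 0.3, -2.8]
grip_width: 0.0148
grasp_force: 62.2
grip point now in board mm [15.1247 -4.4795 38.9196]
```

```bash
python3 -m inch '[-1.5,0.3,-2.6,0,0,0,0, -3,0.6,-5.2,0,0,0,0, -4,0.8,-7,0,0,0,0, -4,0.8,-7,0,0,0,0]' && python3 -m inch '[-0.5,0.1,-0.9,0,0,0,0, -1,0.2,-1.7,0,0,0,0, -1,0.2,-1.7,0,0,0,0]' && python3 tgt.py g 0|tail -1
```

```text
clock: 8.6
eef_pos: [0.584, -0.0162, 0.118]
tool_rot: [0.743, 0.616, -0.167, -0.201]
ft_force: [0.2, 0.3, -3.8]
grip_width: 0.0151
grasp_force: 62.2
clock: 8.85
eef_pos: [0.5834, -0.016, 0.1166]
tool_rot: [0.743, 0.616, -0.167, -0.201]
ft_force: [-0.7, 0.6, -2.6]
grip_width: 0.015
grasp_force: 62.2
grip point now in board mm [15.1087 -4.55   28.8448]
```

```bash
for k in 1 2 3; do python3 -m inch '[-0.5,0.1,-0.9,0,0,0,0, -0.5,0.1,-0.9,0,0,0,0, -0.5,0.1,-0.9,0,0,0,0]' | grep -E 'pos|force'; done
```

```text
eef_pos: [0.583, -0.0159, 0.1159]
ft_force: [-0.8, -0.0, -2.4]
grasp_force: 62.2
eef_pos: [0.5825, -0.0158, 0.1149]
ft_force: [0.0, -0.1, -2.4]
grasp_force: 62.2
eef_pos: [0.5821, -0.0157, 0.1142]
ft_force: [-0.5, -0.5, -2.7]
grasp_force: 62.3
```

```bash
for k in 1 2 3 4; do python3 -m inch '[-0.5,0.1,-0.9,0,0,0,0, -0.5,0.1,-0.9,0,0,0,0, -0.5,0.1,-0.9,0,0,0,0]' | grep -E 'pos|ft_force'; done; python3 tgt.py g 0|tail -1
```

```text
eef_pos: [0.5819, -0.0156, 0.1138]
ft_force: [2.4, 0.0, 2.3]
eef_pos: [0.5819, -0.0156, 0.1138]
ft_force: [2.9, -0.0, 5.4]
eef_pos: [0.5819, -0.0156, 0.1138]
ft_force: [4.3, -0.4, 9.0]
eef_pos: [0.5818, -0.0156, 0.1138]
ft_force: [5.0, -1.8, 12.7]
grip point now in board mm [15.04   -4.6663 25.5842]
```

```bash
python3 - <<'E'
from h import *
p=np.load('board.npy');p[[0,1,3]]+=boardR(p[2])@np.array([0,-.0042,-.0024]);np.save('board.npy',p);print(p)
E
python3 -m inch '[1,-0.2,1.8,0,0,0,0, 1,-0.2,1.8,0,0,0,50, 1,-0.2,1.8,0,0,0,50, 1,-0.2,1.8,0,0,0,50, 1,-0.2,1.8,0,0,0,50, 1,-0.2,1.8,0,0,0,50]' && python3 -m inch '[5,-1,9,0,0,0,50, 12,-2.5,22,0,0,0,50, 25,-5,44,0,0,0,50, 40,-8,70,0,0,0,50, 55,-11,97,0,0,0,50, 62,-12,110,0,0,0,60, 70,-13,123,0,0,0,60, 70,-13,123,0,0,0,60]' && python3 - <<'E'
from h import *
im=bot.camera('wrist');cv2.imwrite('pics/w6.png',im);o=bot.get_obs();w=cam('wrist',o);p=np.load('board.npy')
for n in('pin_left','pin_right','seat','grater_grip','hole_left','hole_right'):
    print(n,[(round(d['confidence'],2),np.round(d['uv'],1).tolist()) for d in bot.spot_point('wrist',n)])
print([proj(w,p[[0,1,3]]+boardR(p[2])@np.array(a)).round(1)[0].tolist() for a in([.066,.034,0],[.066,-.034,0],[-.065,0,.038],[.015,0,.028])])
E
```

```text
[ 0.5796 -0.0137 -0.1887  0.0766]
clock: 11.1
eef_pos: [0.5806, -0.0154, 0.1117]
tool_rot: [0.743, 0.616, -0.167, -0.202]
ft_force: [-0.7, -0.4, 0.5]
grip_width: 0.0427
grasp_force: 0.0
clock: 11.77
eef_pos: [0.6209, -0.0258, 0.2181]
tool_rot: [0.747, 0.618, -0.154, -0.189]
ft_force: [0.1, 0.2, 1.3]
grip_width: 0.0513
grasp_force: 0.0
pin_left [(0.74, [283.5, 222.4])]
pin_right [(0.56, [280.8, 146.2])]
seat [(0.68, [444.7, 193.8])]
grater_grip [(0.83, [344.6, 193.8])]
hole_left [(0.81, [289.3, 222.0])]
hole_right [(0.95, [282.0, 147.2])]
[[283.9, 220.6], [280.9, 147.6], [443.2, 196.7], [341.6, 193.8]]
```

View pics/w6.png

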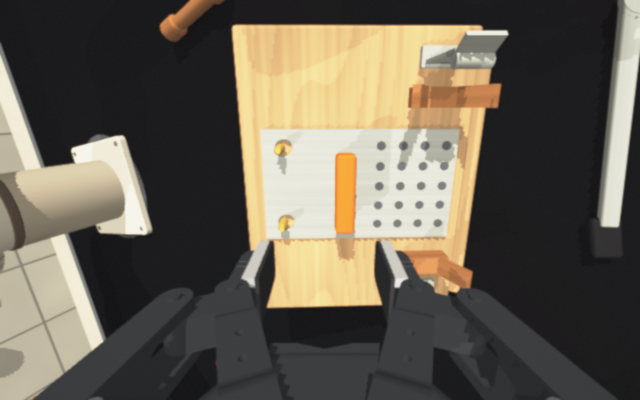

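The picture shows both brass pins standing through the holes, at (284,148) and (286,222), and the plate flat on the board. I'll refine the board pose from this, then get the pestle.

```bash
python3 - <<'E'
from h import *
o=bot.get_obs();w=cam('wrist',o);p0=np.load('board.npy')
BP['cl']=[-.065,.075,.03]
ob=[('pin_left',(283.5,222.4)),('pin_right',(280.8,146.2)),('seat',(444.7,193.8))]
f=lambda p:np.concatenate([proj(w,p[[0,1,3]]+boardR(p[2])@np.array(BP[n]))[0]-u for n,u in ob]+[(p-p0)/[.003,.003,.02,.001]])
s=least_squares(f,p0);print(s.x,s.fun.round(2));np.save('board.npy',s.x)
# wood corners: board top face corners
for a in([.1,-.13,0],[-.1,-.13,0],[.1,.13,0],[-.1,.13,0],[-.065,-.075,.02],[-.065,.075,.02],[-.065,-.097,.059]):
    print(a,proj(w,s.x[[0,1,3]]+boardR(s.x[2])@np.array(a)).round(1))
print(o['eef_pos'],o['joint_pos'])
E
```

```text
[ 0.5812 -0.0124 -0.1731  0.0768] [ 0.63 -1.49 -0.63  0.94  0.02  0.48  0.52  0.43  0.78  0.2 ]
[0.1, -0.13, 0] [[229.   22.3]]
[-0.1, -0.13, 0] [[485.8  20.8]]
[0.1, 0.13, 0] [[255.3 310.2]]
[-0.1, 0.13, 0] [[450.3 304.5]]
[-0.065, -0.075, 0.02] [[445.   94.3]]
[-0.065, 0.075, 0.02] [[428.2 267.8]]
[-0.065, -0.097, 0.059] [[474.3  54.7]]
[ 0.6211 -0.0258  0.2154] [-0.0689  0.9914  1.0775  2.1489  0.0605  1.6751]
```

```bash
python3 -m inch '[-10,25,5,-0.02,-0.1,0,60, -20,60,10,-0.04,-0.2,0,60, -30,98,15,-0.06,-0.3,0,80, -42,136,15,-0.08,-0.4,0,100, -55,174,10,-0.09,-0.48,0,100, -70,212,0,-0.09,-0.48,0.1,100, -85,250,-10,-0.09,-0.48,0.2,100, -100,288,-20,-0.09,-0.48,0.3,100]' && python3 -m inch '[-10,30,-5,0,0,0.12,100, -20,60,-5,0,0,0.24,100, -20,60,-5,0,0,0.36,100, -20,60,-5,0,0,0.48,100, -20,60,-5,0,0,0.6,100, -20,60,-5,0,0,0.72,100, -20,60,-5,0,0,0.84,100, -20,60,-5,0,0,0.96,100]'; cat > down.py <<'E'
from h import *
import sys
a=float(sys.argv[1]);x,y,z=map(float,sys.argv[2:5]);o=bot.get_obs()
Rt=np.column_stack([[np.sin(a),-np.cos(a),0],[np.cos(a),np.sin(a),0],[0,0,-1]])
print('shift',(np.array([x,y,z])-o['eef_pos'])*1e3,'turn',tool_turn(Rt),o['joint_pos'])
E
python3 down.py 1.372 .5 .322 .19
```

```text
clock: 12.78
eef_pos: [0.5263, 0.2461, 0.2011]
tool_rot: [0.668, 0.743, -0.026, 0.021]
ft_force: [1.7, -0.1, 0.4]
grip_width: 0.0852
grasp_force: 0.0
clock: 13.45
eef_pos: [0.5077, 0.3049, 0.195]
tool_rot: [0.249, 0.968, -0.014, 0.03]
ft_force: [1.4, 0.1, 0.3]
grip_width: 0.085
grasp_force: 0.0Traceback (most recent call last):
  File "down.py", line 5, in <module>
    print('shift',(np.array([x,y,z])-o['eef_pos'])*1e3,'turn',tool_turn(Rt),o['joint_pos'])
                                                              ~~~~~~~~~^^^^
  File "h.py", line 27, in tool_turn
    return (R.from_matrix(Rt)*R.from_quat(bot.get_obs()['tool_rot']).inv()).as_rotvec()
            ~~~~~~~~~~~~~^^^^
  File "scipy/spatial/transform/_rotation.pyx", line 1143, in scipy.spatial.transform._rotation.Rotation.from_matrix
ValueError: Non-positive determinant (left-handed or null coordinate frame) in rotation matrix 0: [[ 0.9803  0.1975  0.    ]
 [-0.1975  0.9803  0.    ]
 [ 0.      0.     -1.    ]].
```

```bash
sed -i 's/\[np.sin(a),-np.cos(a),0\]/[-np.sin(a),np.cos(a),0]/' down.py; python3 down.py 1.372 .5 .322 .19
cat > pes.py <<'E'
from h import *
o=bot.get_obs();w=cam('wrist',o);bot.camera('wrist')
print([(round(d['confidence'],2),atz(w,d['uv'],.02)) for d in bot.spot_point('wrist','pestle_center')])
for d in bot.silhouettes('wrist','pestle_center'):
    q=np.argwhere(d['mask'])[:,::-1]; e=np.array([atz(w,u,.022)[:2] for u in q]);r=cv2.minAreaRect((e*1000).astype(np.float32))
    v=np.linalg.eigh(np.cov(e.T))[1][:,1];print(round(d['confidence'],2),q.min(0),q.max(0),r,'axis ang',np.arctan2(v[1],v[0]))
E
python3 pes.py
```

```text
shift [-7.7119 17.107  -5.0099] turn [0.0344 0.057  0.3044] [ 0.5708  0.4369  0.1306  1.2446 -0.0632  1.0735]
[(0.89, array([0.4327, 0.4612, 0.02  ])), (0.66, array([0.5003, 0.3237, 0.02  ])), (0.6, array([0.3612, 0.2234, 0.02  ]))]
0.97 [292  50] [380 242] ((502.740966796875, 322.38531494140625), (39.624080657958984, 194.58470153808594), 78.4209976196289) axis ang 2.939617636846618
0.62 [105   9] [225 134] ((362.7805480957031, 222.66766357421875), (127.43940734863281, 27.574478149414062), 10.55595874786377) axis ang -2.951705511942471
0.56 [434   0] [466  87] ((460.2180480957031, 449.93310546875), (27.530441284179688, 69.04875183105469), 70.66813659667969) axis ang 2.8397426782298214
0.49 [  0 307] [251 399] ((580.8933715820312, -65.46966552734375), (372.836669921875, 108.38172149658203), 74.50914001464844) axis ang 1.3815819078036122
```

```bash
python3 -m inch '[-1,5,-5,0.012,0.02,0.1,100, -3,10,-15,0.024,0.04,0.2,100, -5,17,-35,0.034,0.057,0.3,100, -5,17.5,-60,0.034,0.057,0.301,100, -5,17.5,-85,0.034,0.057,0.301,100, -5,17.5,-85,0.034,0.057,0.301,100]'; python3 pes.py | head -2; python3 down.py 1.369 .5025 .3225 .029
```

```text
clock: 14.1
eef_pos: [0.5001, 0.3204, 0.1049]
tool_rot: [0.105, 0.994, -0.003, -0.004]
ft_force: [-0.3, -0.2, -0.8]
grip_width: 0.0854
grasp_force: 0.0
[(0.69, array([0.3628, 0.2241, 0.02  ])), (0.56, array([0.5   , 0.3231, 0.02  ])), (0.56, array([0.4319, 0.458 , 0.02  ]))]
0.91 [298  69] [360 330] ((503.3445739746094, 321.89019775390625), (40.2039909362793, 197.10740661621094), 78.39688873291016) axis ang 2.939033233327545
shift [ -1.1593  -0.12   -82.2099] turn [-0.0003  0.0009  0.0082] [ 0.5698  0.5242  0.0441  1.0898 -0.0002  0.7798]
```

```bash
python3 -m inch '[-0.8,0,-20,0,0,0.008,75, -0.8,0,-45,0,0,0.008,75, -0.8,0,-65,0,0,0.008,75, -0.8,0,-76,0,0,0.008,75, -0.8,0,-82,0,0,0.008,75, -0.8,0,-82,0,0,0.008,75, -0.8,0,-82,0,0,0.008,75]' && python3 -m inch '[0,0,0,0,0,0,0, 0,0,0,0,0,0,0, 0,0,0,0,0,0,0, 0,0,0,0,0,0,0, 0,0,0,0,0,0,0, 0,0,0,0,0,0,0, 0,0,0,0,0,0,0]'
```

```text
clock: 14.83
eef_pos: [0.5035, 0.323, 0.0298]
tool_rot: [0.1, 0.995, 0.001, 0.001]
ft_force: [-0.3, 0.9, -0.0]
grip_width: 0.0637
grasp_force: 0.0
clock: 15.42
eef_pos: [0.5033, 0.323, 0.0299]
tool_rot: [0.1, 0.995, 0.001, 0.001]
ft_force: [-1.2, -0.0, 4.9]
grip_width: 0.0261
grasp_force: 59.0
```

```bash
python3 - <<'E'
import numpy as np;np.save('grip.npy',[0,0,.0069,0])
E
python3 -m inch '[0,0,15,0,0,0,0, 0,0,45,0,0,0,0, 0,0,85,0,0,0,0, 0,-5,125,0,0,-0.08,0, 0,-20,160,0,0,-0.2,0, 5,-45,190,0,0,-0.32,0, 15,-75,210,0,0,-0.44,0, 25,-105,225,0,0,-0.56,0]' && python3 -m inch '[10,-35,5,0,0,-0.12,0, 20,-70,5,0,0,-0.24,0, 30,-105,5,0,0,-0.36,0, 40,-140,5,0,0,-0.48,0, 50,-175,5,0,0,-0.6,0, 60,-205,5,0,0,-0.72,0, 70,-225,5,0,0,-0.84,0, 75,-235,5,0,0,-0.96,0]'; python3 tgt.py p .08 .06 0
```

```text
clock: 16.08
eef_pos: [0.5279, 0.2171, 0.2561]
tool_rot: [0.373, 0.928, 0.001, 0.002]
ft_force: [1.2, 0.5, -2.3]
grip_width: 0.0262
grasp_force: 59.4
clock: 16.75
eef_pos: [0.6028, -0.021, 0.2574]
tool_rot: [0.761, 0.648, -0.001, 0.0]
ft_force: [1.0, 0.6, -2.5]
grip_width: 0.0263
grasp_force: 59.4
0.08 TCP [ 0.6996 -0.0331  0.1551] shift mm [  96.8034  -12.1136 -102.3812] turn [ 0.0884  0.5152 -0.0136]
0.06 TCP [ 0.6898 -0.0314  0.1377] shift mm [  86.9528  -10.3913 -119.7017] turn [ 0.0884  0.5152 -0.0136]
0.0 TCP [ 0.6602 -0.0263  0.0858] shift mm [  57.4011   -5.2243 -171.6632] turn [ 0.0884  0.5152 -0.0136]
z_b [ 0.4925 -0.0861  0.866 ] x_b [-0.8531  0.1492  0.5   ] y_b [-0.1722 -0.9851  0.    ] joints [-0.034   0.4502  0.3159  1.4376 -0.0018  1.6964]
grip point now in board mm [ 65.6361   4.7592 159.2653]
```

```bash
python3 -m inch '[15,-2,-5,0.01,0.09,0,0, 32,-4,-15,0.03,0.18,0,0, 50,-6,-25,0.05,0.28,-0.005,0, 68,-8,-40,0.06,0.37,-0.01,0, 84,-10,-60,0.08,0.46,-0.013,0, 95,-12,-80,0.0884,0.515,-0.0136,0, 97,-12,-95,0.0884,0.515,-0.0136,0, 97,-12,-102,0.0884,0.515,-0.0136,0]' && python3 -m inch '[0,0,0,0,0,0,0, 0,0,0,0,0,0,0, 0,0,0,0,0,0,0]' ; python3 tgt.py p .08 .03 0;python3 - <<'E'
from h import *
o=bot.get_obs();w=cam('wrist',o);bot.camera('wrist');p=np.load('board.npy')
for n in('pin_right','pin_left','hole_right','seat','pestle_center','grater_grip'):
    print(n,[(round(d['confidence'],2),np.round(d['uv'],1).tolist()) for d in bot.spot_point('wrist',n)])
print([proj(w,p[[0,1,3]]+boardR(p[2])@np.array(a)).round(1)[0].tolist() for a in([.066,-.034,0],[.066,.034,0],[-.065,0,.038])])
i=bot.camera_info('wrist');W=(np.array(i['intrinsics']),np.linalg.inv(np.array(i['hand_eye'])))
for n in('pestle_center','clip_right','clip_left'):
  for d in bot.silhouettes('wrist',n):
    q=np.argwhere(d['mask'])[:,::-1];print(n,round(d['confidence'],2),q.min(0),q.max(0),len(q))
print('pestle end pred',proj(W,[[.095,0,.0099],[.095,-.01,.0099],[.095,.01,.0099],[.087,-.02,.0099],[.087,.02,.0099]]))
E
```

```text
clock: 17.42
eef_pos: [0.6626, -0.0274, 0.1193]
tool_rot: [0.739, 0.625, -0.162, -0.195]
ft_force: [-0.8, -1.2, -4.2]
grip_width: 0.026
grasp_force: 62.1
clock: 17.67
eef_pos: [0.6689, -0.0265, 0.1503]
tool_rot: [0.742, 0.629, -0.144, -0.179]
ft_force: [-0.1, 1.0, -1.2]
grip_width: 0.0261
grasp_force: 62.2
0.08 TCP [ 0.6996 -0.0331  0.1551] shift mm [30.7163 -6.6138  4.7607] turn [-0.0016  0.0603 -0.006 ]
0.03 TCP [ 0.675  -0.0288  0.1118] shift mm [  6.0899  -2.308  -38.5406] turn [-0.0016  0.0603 -0.006 ]
0.0 TCP [ 0.6602 -0.0263  0.0858] shift mm [ -8.686    0.2755 -64.5214] turn [-0.0016  0.0603 -0.006 ]
z_b [ 0.4925 -0.0861  0.866 ] x_b [-0.8531  0.1492  0.5   ] y_b [-0.1722 -0.9851  0.    ] joints [-0.0635  1.1576  1.2754  2.15    0.0567  1.658 ]
grip point now in board mm [-40.775   -1.3012  98.1965]
pin_right [(0.66, [171.0, 158.5])]
pin_left [(0.83, [183.7, 246.8])]
hole_right [(0.95, [177.6, 161.1])]
seat []
pestle_center [(0.57, [323.3, 258.1]), (0.25, [187.3, 247.1])]
grater_grip [(0.74, [238.8, 219.2])]
[[172.8, 161.1], [184.1, 244.3], [353.3, 220.3]]
pestle_center 0.8 [76  0] [124  34] 950
pestle_center 0.55 [270  34] [378 348] 23042
pestle_center 0.3 [102  17] [409 340] 32280
clip_right 0.92 [347  32] [396  78] 1076
clip_left 0.61 [521   0] [639 297] 15038
clip_left 0.43 [352 317] [357 331] 54
pestle end pred [[322.5477  48.6932]
 [297.126   48.6786]
 [347.9648  48.7079]
 [272.7224  70.6034]
 [372.4102  70.653 ]]
```

```bash
cat > kin.py <<'E'
from h import *
S=[((.2194,-.4487,.2524),(.241,.005,1.335)),((.5795,-.1174,.3374),(.421,.4757,1.6265)),((.6184,-.0264,.1792),(1.0024,.9965,2.08)),((.5959,-.0223,.1392),(.9431,.7704,1.9184)),((.6211,-.0258,.2154),(.9914,1.0775,2.1489)),((.5077,.3049,.195),(.4369,.1306,1.2446)),((.5037,.3226,.1112),(.5242,.0441,1.0898)),((.6028,-.021,.2574),(.4502,.3159,1.4376)),((.6689,-.0265,.1503),(1.1576,1.2754,2.15))]
def rows(j):
    a=[j[0],j[0]-j[1],j[0]-j[1]+j[2]];r0=[1,0];r1=[0,1]
    for t in a:r0+=[np.cos(t),np.sin(t)];r1+=[-np.sin(t),np.cos(t)]
    return r0,r1
A=[];y=[]
for P,j in S:
    a,b=rows(j);A+=[a,b];y+=[np.hypot(P[0],P[1]),P[2]]
k=np.linalg.lstsq(np.array(A),np.array(y),rcond=1e-6)[0]
if __name__=='__main__':
    print(k,(np.array(A)@k-y)*1e3)
    p=np.load('board.npy');Rb=boardR(p[2])
    for tilt in(.5236,.49,.45):
      for h in(.08,.06,.05,.04,.03,.02,0):
        zt=np.array([-np.sin(tilt)*np.cos(p[2]),-np.sin(tilt)*np.sin(p[2]),-np.cos(tilt)])
        C=p[[0,1,3]]+Rb@np.array([-.065,0,.038+h])-zt*.0099
        f=lambda j:np.r_[np.array(rows(j))@k-[np.hypot(C[0],C[1]),C[2]],j[0]-j[1]+j[2]-np.pi/2-tilt]
        s=least_squares(f,[1,.8,1.9]);print(tilt,h,C,s.x,s.cost)
E
python3 kin.py
```

```text
[ 0.0009  0.2391 -0.0023  0.4939  0.3912  0.0088  0.3836  0.0008] [ 0.2639  0.3284 -0.0247 -0.0328 -0.0488 -0.052  -0.0962  0.0018 -0.17
 -0.0435 -0.2965 -0.5247  0.1851  0.1281 -0.1367  0.1044  0.324   0.0902]
0.5236 0.08 [ 0.6996 -0.0331  0.1551] [1.3004 1.5531 2.3372] 0.0007232410638027633
0.5236 0.06 [ 0.6898 -0.0314  0.1377] [1.3168 1.5531 2.3242] 0.00029750910987659724
0.5236 0.05 [ 0.6848 -0.0306  0.1291] [1.3252 1.5531 2.3176] 0.00015600007889964693
0.5236 0.04 [ 0.6799 -0.0297  0.1204] [1.3337 1.5531 2.3108] 6.0456672544078146e-05
0.5236 0.03 [ 0.675  -0.0288  0.1118] [1.3424 1.5531 2.3039] 9.64461879344666e-06
0.5236 0.02 [ 0.6701 -0.028   0.1031] [1.2878 1.4101 2.2167] 8.587635725547165e-27
0.5236 0 [ 0.6602 -0.0263  0.0858] [1.2006 1.1741 2.068 ] 7.712092871209037e-19
0.49 0.08 [ 0.6993 -0.0331  0.1552] [1.2909 1.5531 2.3152] 0.00041854166641574613
0.49 0.06 [ 0.6895 -0.0314  0.1379] [1.3074 1.5531 2.3024] 0.00011530492786462454
0.49 0.05 [ 0.6846 -0.0305  0.1292] [1.3158 1.5531 2.2958] 3.529792901701867e-05
0.49 0.04 [ 0.6796 -0.0296  0.1206] [1.3243 1.5531 2.2891] 1.411057672042894e-06
0.49 0.03 [ 0.6747 -0.0288  0.1119] [1.2363 1.3352 2.1597] 2.6469349504073263e-21
0.49 0.02 [ 0.6698 -0.0279  0.1033] [1.194  1.2205 2.0873] 4.027022223953564e-17
0.49 0 [ 0.6599 -0.0262  0.0859] [1.1438 1.0677 1.9847] 1.5307724027633592e-24
0.45 0.08 [ 0.699  -0.033   0.1554] [1.2799 1.5531 2.2891] 0.00015956192761743085
0.45 0.06 [ 0.6891 -0.0313  0.1381] [1.2964 1.5531 2.2764] 7.980209433334964e-06
0.45 0.05 [ 0.6842 -0.0304  0.1294] [1.2317 1.3882 2.1772] 1.4224035219438474e-17
0.45 0.04 [ 0.6793 -0.0296  0.1208] [1.1786 1.2496 2.0918] 5.386148127110674e-28
0.45 0.03 [ 0.6744 -0.0287  0.1121] [1.1461 1.1573 2.032 ] 3.058683203281476e-20
0.45 0.02 [ 0.6694 -0.0279  0.1034] [1.1218 1.0832 1.9821] 2.0546423016942843e-24
0.45 0 [ 0.6596 -0.0261  0.0861] [1.0862 0.9631 1.8977] 1.4772383236446455e-18
```

```bash
cat > pt.py <<'E'
from kin import *
import sys
p=np.load('board.npy');Rb=boardR(p[2]);o=bot.get_obs();tilt=float(sys.argv[1])
B=R.from_euler('z',p[2]).as_matrix()
zt=B@[-np.sin(tilt),0,-np.cos(tilt)];yt=B@[np.cos(tilt),0,-np.sin(tilt)];Rt=np.column_stack([np.cross(yt,zt),yt,zt])
g=np.array([0,0,.0099])
for h in map(float,sys.argv[2:]):
    C=p[[0,1,3]]+Rb@np.array([-.065,0,.038+h])-Rt@g
    f=lambda j:np.r_[np.array(rows(j))@k-[np.hypot(C[0],C[1]),C[2]],j[0]-j[1]+j[2]-np.pi/2-tilt]
    s=least_squares(f,[1,.8,1.9]);print(h,C,'j',s.x,s.cost<1e-8,'shift',(C-o['eef_pos'])*1e3,'turn',tool_turn(Rt))
d=o['eef_pos']+R.from_quat(o['tool_rot']).as_matrix()@g-p[[0,1,3]];print('pestle in board mm',Rb.T@d*1e3, 'ax',Rb.T@R.from_quat(o['tool_rot']).as_matrix()[:,0], 'F board',Rb.T@o['ft_force'],o['clock'])
E
python3 pt.py .3 .08 .06 .03 0 -.01; python3 pt.py .2 .08 .06 0
```

```text
0.08 [ 0.6976 -0.0328  0.156 ] j [1.019  1.0546 1.9064] True shift [29.9369 -5.8626 16.3992] turn [-0.0403 -0.1749 -0.0067]
0.06 [ 0.6878 -0.0311  0.1386] j [0.9803 0.9305 1.821 ] True shift [20.0864 -4.1403 -0.9214] turn [-0.0403 -0.1749 -0.0067]
0.03 [ 0.673  -0.0285  0.1127] j [0.9401 0.7822 1.7129] True shift [  5.3105  -1.5568 -26.9021] turn [-0.0403 -0.1749 -0.0067]
0.0 [ 0.6582 -0.0259  0.0867] j [0.913  0.6599 1.6176] True shift [ -9.4653   1.0266 -52.8829] turn [-0.0403 -0.1749 -0.0067]
-0.01 [ 0.6533 -0.025   0.078 ] j [0.9061 0.6231 1.5877] True shift [-14.3906   1.8878 -61.5431] turn [-0.0403 -0.1749 -0.0067]
pestle in board mm [-45.0301  -0.6814  88.3117] ax [ 0.01   -0.9999  0.0059] F board [-1.7287  0.3729 -2.7067] 18.1667
0.08 [ 0.6967 -0.0326  0.1562] j [0.8863 0.8104 1.695 ] True shift [28.9924 -5.6975 16.644 ] turn [-0.0572 -0.2735 -0.0071]
0.06 [ 0.6868 -0.0309  0.1389] j [0.8624 0.719  1.6274] True shift [19.1419 -3.9752 -0.6765] turn [-0.0572 -0.2735 -0.0071]
0.0 [ 0.6573 -0.0257  0.0869] j [0.8169 0.494  1.4479] True shift [-10.4098   1.1918 -52.638 ] turn [-0.0572 -0.2735 -0.0071]
pestle in board mm [-45.0301  -0.6814  88.3117] ax [ 0.01   -0.9999  0.0059] F board [-1.7287  0.3729 -2.7067] 18.1667
```

```bash
python3 -m inch '[0,0,10,-0.02,-0.09,0,0, 5,-1,16,-0.04,-0.175,-0.007,0, 15,-3,16,-0.04,-0.175,-0.007,0, 25,-5,16,-0.04,-0.175,-0.007,0, 30,-6,16,-0.04,-0.175,-0.007,0, 30,-6,16,-0.04,-0.175,-0.007,0, 30,-6,16,-0.04,-0.175,-0.007,0]'; python3 pt.py .3 .08 .06 .03 0
```

```text
clock: 18.75
eef_pos: [0.6982, -0.033, 0.1548]
tool_rot: [0.757, 0.636, -0.096, -0.115]
ft_force: [-0.4, -1.1, -2.3]
grip_width: 0.0258
grasp_force: 62.2
0.08 [ 0.6976 -0.0328  0.156 ] j [1.019  1.0546 1.9064] True shift [-0.5604  0.2181  1.1507] turn [-0.0004  0.0001  0.0005]
0.06 [ 0.6878 -0.0311  0.1386] j [0.9803 0.9305 1.821 ] True shift [-10.411    1.9405 -16.1698] turn [-0.0004  0.0001  0.0005]
0.03 [ 0.673  -0.0285  0.1127] j [0.9401 0.7822 1.7129] True shift [-25.1868   4.5239 -42.1506] turn [-0.0004  0.0001  0.0005]
0.0 [ 0.6582 -0.0259  0.0867] j [0.913  0.6599 1.6176] True shift [-39.9627   7.1074 -68.1313] turn [-0.0004  0.0001  0.0005]
pestle in board mm [-66.0861   0.1132 117.2983] ax [-0.0003 -1.      0.0006] F board [-0.9725  1.1165 -2.0999] 18.75
```

```bash
python3 - <<'E'
from h import *
o=bot.get_obs();w=cam('wrist',o);bot.camera('wrist');p0=np.load('board.npy');ob=[]
for n in('pin_right','pin_left','grater_grip','hole_left','hole_right'):
    L=bot.spot_point('wrist',n);print(n,[(round(d['confidence'],2),np.round(d['uv'],1).tolist()) for d in L[:2]])
    if n[:3]=='pin' and L: ob.append((n,L[0]['uv']))
print([proj(w,p0[[0,1,3]]+boardR(p0[2])@np.array(a)).round(1)[0].tolist() for a in([.066,-.034,0],[.066,.034,0],[.015,0,.028])])
for n in('clip_right','clip_left','pestle_center'):
  for d in bot.silhouettes('wrist',n)[:2]:
    q=np.argwhere(d['mask'])[:,::-1];print(n,round(d['confidence'],2),q.min(0),q.max(0),q.mean(0),len(q))
for nm,a in(('nose',[-.065,-.096,.059]),('leaf top',[-.065,-.1,.07]),('leaf foot',[-.065,-.1,.0]),('L nose',[-.065,.096,.059])):print(nm,proj(w,p0[[0,1,3]]+boardR(p0[2])@np.array(a)))
f=lambda p:np.concatenate([proj(w,p[[0,1,3]]+boardR(p[2])@np.array(BP[n]))[0]-u for n,u in ob]+[(p-p0)/[.003,.003,.015,.001]])
print(least_squares(f,p0).x,p0)
E
```

```text
pin_right [(0.55, [105.7, 160.7])]
pin_left [(0.77, [127.1, 251.5])]
grater_grip [(0.8, [183.3, 216.0])]
hole_left [(0.64, [129.8, 250.0])]
hole_right [(0.83, [109.5, 162.7])]
[[108.7, 161.8], [126.9, 247.1], [182.9, 213.7]]
clip_right 0.74 [275  34] [298  55] [283.6549  41.677 ] 226
clip_left 0.5 [287 309] [298 342] [292.4062 326.8795] 224
pestle_center 0.87 [0 0] [27 26] [ 9.0693 10.4372] 462
pestle_center 0.74 [270  34] [378 348] [324.3774 170.6793] 23315
nose [[298.455   63.6506]]
leaf top [[301.211   52.9979]]
leaf foot [[287.0782  67.4594]]
L nose [[304.8347 338.0396]]
[ 0.5815 -0.0121 -0.1556  0.0782] [ 0.5812 -0.0124 -0.1731  0.0768]
```

```bash
python3 -m inch '[-5,1,-9,0,0,0,0, -12,2,-21,0,0,0,0, -18,3,-32,0,0,0,0, -22,4,-40,0,0,0,0, -25,4.5,-45,0,0,0,0, -25,4.5,-45,0,0,0,0, -25,4.5,-45,0,0,0,0]'; python3 pt.py .3 .02 .0
```

```text
clock: 19.78
eef_pos: [0.6728, -0.0288, 0.1112]
tool_rot: [0.757, 0.636, -0.096, -0.114]
ft_force: [0.9, -1.4, 0.3]
grip_width: 0.026
grasp_force: 62.9
0.02 [ 0.6681 -0.0276  0.104 ] j [0.9299 0.7392 1.68  ] True shift [-4.7598  1.1847 -7.2268] turn [-0.      0.0007  0.0008]
0.0 [ 0.6582 -0.0259  0.0867] j [0.913  0.6599 1.6176] True shift [-14.6104   2.9071 -24.5473] turn [-0.      0.0007  0.0008]
pestle in board mm [-65.63     0.3436  66.7064] ax [-0.0006 -1.      0.0005] F board [-0.863   1.2088  0.8232] 19.7833
```

Light contact is just beginning. Pressing in short steps.

```bash
for k in 1 2 3 4; do python3 -m inch '[-0.9,0.15,-1.6,0,0,0,0, -1.8,0.3,-3.2,0,0,0,0, -1.8,0.3,-3.2,0,0,0,0]' >/dev/null; python3 pt.py .3|tail -1; done
```

```text
pestle in board mm [-65.874    0.2021  63.2138] ax [-0.0008 -1.      0.0008] F board [0.2845 1.3006 4.6748] 20.0333
pestle in board mm [-65.7244   0.1548  62.6227] ax [-0.001  -1.      0.0014] F board [ 2.4214  2.8126 14.081 ] 20.2833
pestle in board mm [-65.5084   0.1179  59.7482] ax [-0.0009 -1.      0.0013] F board [ 3.8689  1.7998 11.8157] 20.5333
pestle in board mm [-65.1416   0.1117  56.8282] ax [-0.0013 -1.      0.0012] F board [ 5.4527  2.1094 16.6262] 20.7833
```

```bash
for k in 1 2 3 4; do python3 -m inch '[-0.9,0.15,-1.6,0,0,0,0, -1.8,0.3,-3.2,0,0,0,0, -1.8,0.3,-3.2,0,0,0,0]' >/dev/null; python3 pt.py .3|tail -1; done
```

```text
pestle in board mm [-63.6005   2.1609  49.53  ] ax [-0.0035 -1.     -0.0033] F board [6.5148 5.5618 1.8395] 21.0333
pestle in board mm [-63.523    2.0336  43.0173] ax [-0.0032 -1.     -0.0033] F board [6.2073 3.5981 1.8521] 21.2833
pestle in board mm [-63.5778   0.6845  39.0533] ax [-0.0012 -1.     -0.0014] F board [7.8118 1.0941 2.6911] 21.5333
pestle in board mm [-63.5088   0.5312  38.6122] ax [-0.0001 -1.     -0.0011] F board [10.8416  2.8846 10.8812] 21.7833
```

```bash
python3 -m inch '[-0.6,0.1,-1,0,0,0,0, -1.2,0.2,-2,0,0,0,0, -1.2,0.2,-2,0,0,0,0]' >/dev/null; python3 pt.py .3|tail -1; python3 - <<'E'
from h import *
bot.camera('scene');bot.camera('top');p=np.load('board.npy')
for c in('scene','top'):
  w=cam(c)
  for n in('clip_left','clip_right','pestle_center'):
    L=bot.silhouettes(c,n) if n!='pestle_center' else bot.spot_point(c,n)
    print(c,n,[(round(d['confidence'],2),np.round(d['uv'],1).tolist()) for d in L])
  print(proj(w,[p[[0,1,3]]+boardR(p[2])@np.array(a) for a in([-.065,.1,.045],[-.065,-.1,.045],[-.065,0,.038])]).round(1).tolist())
E
```

```text
pestle in board mm [-63.4952   0.5139  38.5207] ax [ 0.     -1.     -0.0008] F board [13.8106  2.556  16.5866] 22.0333
scene clip_left [(0.53, [278.3, 281.7])]
scene clip_right [(0.44, [324.9, 264.4])]
scene pestle_center [(0.78, [310.3, 240.3]), (0.71, [492.9, 354.2]), (0.63, [444.8, 276.7])]
[[301.3, 218.2], [321.2, 264.6], [311.8, 241.1]]
top clip_left [(0.57, [267.0, 144.1]), (0.44, [314.5, 174.2])]
top clip_right [(0.4, [304.4, 200.1])]
top pestle_center [(0.65, [158.3, 242.5])]
[[314.4, 181.2], [260.3, 172.4], [287.3, 178.0]]
```

```bash
python3 -m inch '[1.8,-0.3,2.6,0,0,0,0, 1.8,-0.3,2.6,0,0,0,60, 1.8,-0.3,2.6,0,0,0,60, 1.8,-0.3,2.6,0,0,0,60, 1.8,-0.3,2.6,0,0,0,60, 1.8,-0.3,2.6,0,0,0,60]' && python3 -m inch '[2,0,6,0,0,0,60, 5,-1,16,0,0,0,60, 9,-1.5,30,0,0,0,60, 15,-2.5,50,0,-0.03,0,60, 20,-4,75,0,-0.08,0,60, 22,-5,105,0,-0.15,0,60, 10,-5,135,0,-0.25,0,60, -5,-5,150,0,-0.3,0,60]' && python3 -m inch '[-20,0,15,0,0,0,60, -40,0,25,0,0,0,60, -40,0,25,0,0,0,60]'; python3 - <<'E'
from h import *
o=bot.get_obs();w=cam('wrist',o);im=bot.camera('wrist');cv2.imwrite('pics/w9.png',im);p=np.load('board.npy')
for n in('pin_right','pin_left','hole_left','hole_right','grater_grip','pestle_center'):
    print(n,[(round(d['confidence'],2),np.round(d['uv'],1).tolist()) for d in bot.spot_point('wrist',n)[:2]])
print(proj(w,[p[[0,1,3]]+boardR(p[2])@np.array(a) for a in([.066,-.034,0],[.066,.034,0],[.015,0,.028],[-.065,0,.038],[-.065,-.091,.059],[-.065,.091,.059],[-.065,-.095,.038],[-.065,.095,.038])]).round(1).tolist())
for n in('clip_left','clip_right','pestle_center'):
  for d in bot.silhouettes('wrist',n)[:2]:
    q=np.argwhere(d['mask'])[:,::-1];print(n,round(d['confidence'],2),q.min(0),q.max(0),q.mean(0),len(q))
E
```

```text
clock: 22.93
eef_pos: [0.6584, -0.0259, 0.0842]
tool_rot: [0.757, 0.636, -0.097, -0.115]
ft_force: [-0.1, 0.4, -1.0]
grip_width: 0.0514
grasp_force: 0.0
clock: 23.6
eef_pos: [0.6555, -0.0313, 0.2406]
tool_rot: [0.763, 0.646, 0.023, -0.014]
ft_force: [1.4, 0.4, 1.7]
grip_width: 0.0515
grasp_force: 0.0
clock: 23.85
eef_pos: [0.6118, -0.0313, 0.2662]
tool_rot: [0.763, 0.646, 0.02, -0.016]
ft_force: [1.3, -0.9, 1.0]
grip_width: 0.0512
grasp_force: 0.0
pin_right [(0.64, [223.8, 141.6]), (0.18, [225.0, 142.8])]
pin_left [(0.82, [228.9, 215.6])]
hole_left [(0.86, [231.3, 215.6])]
hole_right [(0.81, [229.3, 142.7])]
grater_grip [(0.56, [290.0, 182.4])]
pestle_center [(0.91, [363.0, 175.1])]
[[224.7, 142.7], [229.8, 213.6], [289.1, 179.4], [363.0, 174.2], [380.9, 80.0], [371.7, 261.4], [366.9, 77.9], [359.7, 257.3]]
clip_right 0.81 [340  56] [401  82] [376.9754  70.459 ] 854
clip_right 0.31 [171  23] [401 295] [263.2231 138.6441] 27982
pestle_center 0.91 [342  76] [387 260] [362.969  165.5877] 5605
pestle_center 0.85 [1 0] [67 24] [28.6714  9.0182] 989
```

```bash
python3 -m inch '[0,-35,10,0,0,0,60, 0,-70,20,0,0,0,60, 0,-100,30,0,0,0,60, 0,-100,30,0,0,0,60, 0,-100,30,0,0,0,60]'|head -2; python3 - <<'E'
from h import *
o=bot.get_obs();w=cam('wrist',o);bot.camera('wrist');p=np.load('board.npy')
print(proj(w,[p[[0,1,3]]+boardR(p[2])@np.array(a) for a in([-.065,0,.038],[-.065,-.091,.059],[-.065,.091,.059],[-.065,-.095,.038],[-.065,.095,.038],[-.065,.096,.07])]).round(1).tolist())
print([(round(d['confidence'],2),np.round(d['uv'],1)) for d in bot.spot_point('wrist','pestle_center')[:2]])
for n in('clip_left','clip_right','pestle_center'):
  for d in bot.silhouettes('wrist',n)[:2]:
    q=np.argwhere(d['mask'])[:,::-1];print(n,round(d['confidence'],2),q.min(0),q.max(0),q.mean(0),len(q))
E
```

```text
clock: 24.77
eef_pos: [0.6139, -0.133, 0.29]
[[346.2, 75.7], [361.3, -33.5], [355.3, 164.8], [348.5, -29.1], [344.3, 166.0], [361.4, 171.0]]
[(0.69, array([343.8,  75.3]))]
clip_left 0.97 [323 167] [368 187] [350.0623 175.4945] 546
clip_left 0.49 [159   0] [374 206] [245.2435 120.4511] 17837
pestle_center 0.61 [327   0] [368 166] [345.6338  81.1451] 4899
```

```bash
python3 -c "
from workcell import bot
print(bot.job_done())"
```

```text
the job is handed in; nothing more can be done
None
```

I hung the grater on both pins, pressed the pestle down to a firm stop in its cradles, let go of everything and handed the job in at about 25 s. Camera measurements fit both clips having closed over the pestle's ends, though the left one was less clear-cut.

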